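# Fold down the round pot rest

### The arm

A 7-joint arm with a two-finger parallel gripper is mounted at the origin on the work surface. World frame = base frame: x ahead of the robot, y to its left, z up, the work surface at z = 0. Lengths are in mm, angles in rad, forces in N, time in s.
With the tool pointing down it reaches from about 350 to 900 mm from the base axis. Payload 8.1 kg.
Tool frame: the origin (TCP) lies between the finger pads; the fingertips stand 25 mm ahead of it and the grasp point (between the pads) lies 6 mm ahead of it; x points along the fingers, y is the direction in which the jaws open and shut, and the axes are right-handed (so a half turn about x gives the same grasp; the last joint's range is limited). The gripper opens to 85 mm and grips with 20 to 120 N. Pads are 22 mm wide; open, the fingers measure 114 mm over their backs; the gripper's body (76 mm by 85 mm) begins 54 mm behind the grasp point. The pads swing forward as they close: fully open they stand 13 mm farther back than shut.
Start: joints at [1.212, 0.434, 0.025, 1.573, -0.012, 1.134, -0.075], TCP at [158.112, -604.682, 256.323] pointing down, gripper open.
Joint ranges: [-2.62, 2.62], [-0.44, 2.09], [-1.27, 1.32], [0.08, 2.57], [-1.32, 4.46], [0.12, 2], [-2.74, 2.74]. Speed limits (rad/s): [2.22, 2.22, 3.01, 3.01, 3.14, 3.14, 3.14].

### API

Orientations are given as [roll, pitch, yaw] about the fixed x, y, z axes, in that order (R = Rz(yaw) Ry(pitch) Rx(roll)).
In Python, from station import env, read_camera gives the robot as it stands.
- The arm moves only by the tool play_rows, never from a script. Its argument "steps" is a list of rows, each an object with "xyz": the shift along the tool's x, y, z each as a share of 0.025 m, from -1 to 1, a list of three; "turn": the turn, a rotation vector about the tool's x, y, z each as a share of pi/2 rad, from -1 to 1, a list of three; "grip": the opening in per cent of the stroke, from 0 (shut) to 100 (fully open). A call has exactly 10 rows; each row shifts and turns the commanded pose from where the row before left it, along the tool's axes as they then stand; what a row does not reach is not made up. A row lasts 1/12 s, in which the tool goes at most 41.7 mm and 7.16 degrees, less where a joint would pass 70% of its speed; a pose out of reach is approached as far as the arm can. A call with a number of a shift or a turn outside -1 to 1 is refused whole. A call with a gripper value outside its range is refused whole. The fingers move at their own pace and stop on an object; "newtons" is the grip in N (left out, the last holds). Time passes only in rows, so rows that do not move let the fingers close, or fill a call up. It gives the time, the measured TCP pose, the force and the opening at its end, in the units of the state.
- env.get_state(): the state, without advancing time (a new reading comes with each control period).
- read_camera(name): name is "side" or "top"; returns a dict with "img" (400x640x3 uint8, red, green, blue), "intrinsics" (3x3 intrinsics, pixels), "position" and "orientation" of the camera in the world. Camera axes: x right, y up, looking along -z (the intrinsics and any distortion apply to the point x, -y, -z); pixel columns grow to the right and rows downward; lengths in mm; the calibration is good to about 2 mm. A picture is of the moment at which its call begins. There is no depth.
- env.hand_in(): hands the job in, once; it reports no verdict.
The state is a dict: "t": time; "q": joint angles; "joint_vel": joint speeds; "effort": joint torques, N m; "tool_pos": TCP position; "tool_rot": TCP orientation; "contact_force": force on the tool from outside, world axes, zero at the start; "ft_torque": the same for the moment, N m; "width": finger opening in mm.
Only numpy, scipy, OpenCV 4.12 (cv2) and the standard library are available. Lean on these libraries where they do the work, as an engineer would, in place of code of your own. Each camera call takes 0.05 s, during which the arm holds its last target. There are 200 camera calls.

### The job

A hot pot is about to come off the cooktop: fold down the round pot rest, by pushing its standing leaf from behind over its sprung middle point until it snaps down level on its base, and leave it there. Leave the slatted pot rest standing as it is.

Things in the scene. Friction and masses are not known exactly. Their poses are not given: they have to be found in the camera images.
- round_rest: Pot rest with the ROUND leaf. Fixed wooden base board 190 (its x) by 160 (y) by 12 mm; origin: centre of its underside, z up, yaw varies. Hinge pin along y at x -80, z 36 mm, in cheeks 46 mm high. Parked, the leaf leans back 20 degrees to -x, free rim at x -133, z 183 mm; folded it lies level over the board at z 36 mm, to +x. Push it from behind, from -x to +x, in its top 30 mm.
- round_leaf (a joint): Leaf: metal disc 140 mm across, 6 thick, centre 86 and free rim 156 mm from the pin. Angle in rad: 0 parked, leaning back on its stop; 0.35 upright; 1.92 level, folded down on its stop. A spring drives it away from its over-centre point near 0.7 rad: back to 0 below, on to 1.92 beyond; it never rests between. 3 to 7 N near the free rim push it over.
- slat_rest: The other pot rest, to be left alone: same board, hinge, spring, origin and axes, but its leaf is a SQUARE of five flat bars, 140 by 140 mm, 16 to 156 mm from the pin. The two rests stand side by side 0.34 m or more apart; either may be on the left.
- slat_leaf (a joint): Angle of the slatted leaf in rad, as for the round one: 0 is parked, leaning back on its stop, where it is to stay.

How it is judged (in metres and radians):
At the end, for the whole second after the job is handed in: The round leaf is folded down within 10 degrees of its level stop (joint above 1.75 rad) and at rest; the slatted leaf is still parked (joint below 0.17 rad) (value of joint round_leaf above 1.75 rad and velocity of joint round_leaf below 0.1 rad/s and value of joint slat_leaf below 0.17 rad); the robot touches nothing.
It fails at once if the slatted leaf is pushed more than 0.35 rad (to upright or beyond) from its park (value of joint slat_leaf above 0.35 rad).
It also fails if it takes over 26 s, if anything falls off the work surface, if the arm or the gripper's body presses on something with over 40 N, if the wrist force passes 120 N, or if a joint passes its speed limit or range.

## Working session

There is one attempt and no reset: what is moved stays moved. The work goes in short steps, Python scripts to look and compute and a tool call to move; the robot and the scene stay as the last step left them, time stands still between calls to the robot, and variables do not carry over. Pictures are saved under pics/ and viewed, about 8 in all and at most 12, crops included, and the job is handed in when it is done.

Besides the shell and the picture viewer there is one more tool, called after "Request:" in YAML: its name, and indented under it one key for each argument. play_rows: Moves the arm, as the interface text tells. Its arguments: {"type":"object","properties":{"steps":{"type":"array"},"newtons":{"type":"number"}},"required":["steps"]}

```bash
mkdir -p pics; python3 - <<'E'
from station import env, read_camera
import cv2
for n in("top","side"):
    c=read_camera(n); cv2.imwrite(f"pics/{n}0.png",c["img"][:,:,::-1]); print(n,c["intrinsics"],c["position"],c["orientation"],[k for k in c])
print(env.get_state())
E
```

```text
top [[389.33195688   0.         320.99939499]
 [  0.         389.33195688 199.43521321]
 [  0.           0.           1.        ]] [459.25595074 -13.51068415 767.62646425] [ 0.12848646 -0.01445659 -1.57833293] ['img', 'intrinsics', 'position', 'orientation']
side [[365.34693477   0.         322.04449193]
 [  0.         365.34693477 201.51800417]
 [  0.           0.           1.        ]] [ 399.45840118 -624.94936327  547.02904965] [ 0.90587249 -0.01806382 -0.22923242] ['img', 'intrinsics', 'position', 'orientation']
{'t': 0.1, 'q': array([ 1.21243037,  0.43514907,  0.02499077,  1.57396414, -0.01154105,
        1.13404176, -0.07504726]), 'joint_vel': array([-8.84345654e-06, -1.08519899e-03,  2.26234352e-03, -1.61113690e-03,
       -7.33032192e-04,  7.33315947e-05, -1.10721269e-03]), 'effort': array([ 4.42178833e-03, -6.71759605e+01,  1.02883346e+00, -3.16901779e+01,
        1.58325717e-02,  7.17628558e-03, -4.34785545e-05]), 'tool_pos': array([ 157.9391717 , -604.29246618,  255.62352179]), 'tool_rot': array([-1.43714715,  1.56937693,  1.96020463]), 'contact_force': array([-1.18545134, -0.15188708,  0.53597462]), 'ft_torque': array([ 0.03767314, -0.00509242, -0.0805311 ]), 'width': 85.45849750968097}
```

View pics/top0.png

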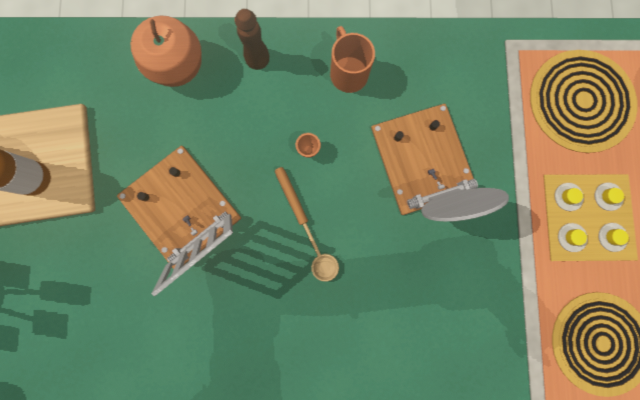

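View pics/side0.png

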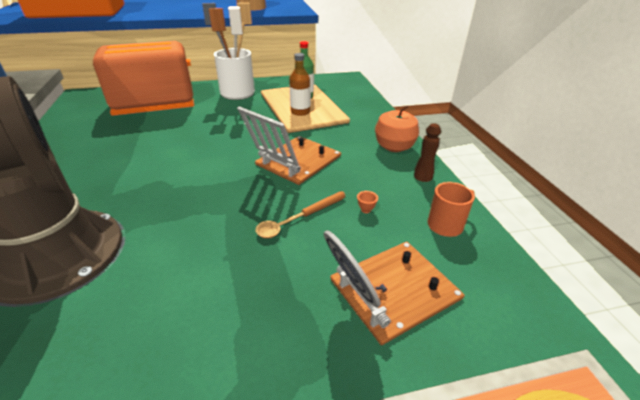

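Top view: the round rest is on the right, with board corners at about (372,127), (443,105), (478,187) and (403,214), and its leaf leans toward the robot. The slatted rest is on the left. In the side view the round board's corners are at about (406,244), (462,294), (388,340) and (332,280). The arm's base is at the left.

```bash
cat > h.py <<'E'
import numpy as np
from scipy.spatial.transform import Rotation as Ro
C={"top":(389.332,320.999,199.435,[459.256,-13.511,767.626],[.12848646,-.01445659,-1.57833293]),
"side":(365.347,322.044,201.518,[399.458,-624.949,547.029],[.90587249,-.01806382,-.22923242])}
def proj(n,P):
    f,cx,cy,p,o=C[n]; c=(np.atleast_2d(P)-p)@Ro.from_euler("xyz",o).as_matrix()
    return np.c_[cx-f*c[:,0]/c[:,2],cy+f*c[:,1]/c[:,2]]
def W(p,L): return Ro.from_euler("z",p[2]).apply(np.atleast_2d(L))+[p[0],p[1],0]
E
python3 - <<'E'
from h import *
from scipy.optimize import least_squares
L=np.array([[95,80,12],[95,-80,12],[-95,-80,12],[-95,80,12]])
def fit(obs,x0):
    r=least_squares(lambda p:np.concatenate([(proj(n,W(p,L))-o).ravel()for n,o in obs.items()]),x0,x_scale=[100,100,.3])
    print(r.x,r.fun.round(1)); return r.x
T=np.array([[372,127],[443,105],[478,187],[403,214]]);S=np.array([[406,244],[462,294],[388,340],[332,280]])
p=fit({"top":T,"side":S},[500,-180,.36])
print("rim",W(p,[-133,0,183]),"x axis",W([0,0,p[2]],[1,0,0]))
print(proj("top",W(p,[[-133,0,183],[-109,70,117],[-109,-70,117]])),proj("side",W(p,[[-133,0,183],[-80,0,36]])))
fit({"top":np.array([[180,149],[240,213],[178,270],[119,196]])[[0,1,2,3]]},[450,300,-.5])
from station import env
s=env.get_state();print(Ro.from_euler("xyz",s["tool_rot"]).as_matrix().round(2))
E
```

```text
[ 6.41812834e+02 -2.32742629e+02  3.36449699e-01] [-1.5 -1.   1.  -4.3  2.   0.6  1.8  0.7 -1.1 -4.1  3.3 -1.4 -3.2  3.4
 -2.4 -3.3]
rim [[ 516.2697852  -276.65097453  183.        ]] x axis [[0.9439327  0.33013793 0.        ]]
[[488.45327652 210.55349915]
 [427.51198833 215.00233923]
 [503.59321873 187.47367869]] [[342.01615948 245.170982  ]
 [362.94297815 294.875267  ]]
[545.11373364 249.61638901  -0.84667656] [ 11.2  -4.4   3.7  -8.7 -10.5   0.5  -3.9  12.1]
[[-0.    0.25 -0.97]
 [ 0.   -0.97 -0.25]
 [-1.   -0.    0.  ]]
```

Request:
play_rows:
  steps:
    - {"xyz": [0,-0.6,-1],"turn": [0,0,0],"grip": 0}
    - {"xyz": [0,-0.6,-1],"turn": [0,0,0],"grip": 0}
    - {"xyz": [0,-0.6,-1],"turn": [0,0,0],"grip": 0}
    - {"xyz": [0,-0.6,-1],"turn": [0,0,0],"grip": 0}
    - {"xyz": [0,-0.6,-1],"turn": [0,0,0],"grip": 0}
    - {"xyz": [0,-0.6,-1],"turn": [0,0,0],"grip": 0}
    - {"xyz": [0,-0.6,-1],"turn": [0,0,0],"grip": 0}
    - {"xyz": [0,-0.6,-1],"turn": [0,0,0],"grip": 0}
    - {"xyz": [0,-0.6,-1],"turn": [0,0,0],"grip": 0}
    - {"xyz": [0,-0.6,-1],"turn": [-0.054,0,0],"grip": 0}

```text
t: 0.93
tool_pos: [362.7, -395.0, 256.1]
tool_rot: [-0.867, 1.57, 2.614]
contact_force: [1.1, -0.6, -0.0]
width: 0.1
```

```bash
cat > rel.py <<'E'
from h import *
from station import env
s=env.get_state();R=Ro.from_euler("xyz",s["tool_rot"]).as_matrix();p=[641.8,-232.7,.336]
print(s["t"],s["tool_pos"].round(1),s["width"],s["contact_force"].round(1)); print(R.round(3))
for x,z in((-190,190),(-15,190)):
    print(x,"rows of tool shift",((R.T@(W(p,[x,0,z])[0]-s["tool_pos"]))/25).round(2))
print("local",Ro.from_euler("z",-.336).apply(s["tool_pos"]-[641.8,-232.7,0]).round(1))
E
python3 rel.py
```

```text
0.9333 [ 362.7 -395.   256.1] 0.06701236015267882 [ 1.1 -0.6 -0. ]
[[-0.     0.333 -0.943]
 [ 0.    -0.943 -0.333]
 [-1.    -0.     0.   ]]
-190 rows of tool shift [ 2.64 -2.43 -5.09]
-15 rows of tool shift [  2.64  -2.41 -12.09]
local [-317.   -61.2  256.1]
```

Request:
play_rows:
  steps:
    - {"xyz": [0.33,-0.3,-0.6],"turn": [0,0,0],"grip": 0}
    - {"xyz": [0.33,-0.3,-0.6],"turn": [0,0,0],"grip": 0}
    - {"xyz": [0.33,-0.3,-0.6],"turn": [0,0,0],"grip": 0}
    - {"xyz": [0.33,-0.3,-0.6],"turn": [0,0,0],"grip": 0}
    - {"xyz": [0.33,-0.3,-0.6],"turn": [0,0,0],"grip": 0}
    - {"xyz": [0.33,-0.3,-0.6],"turn": [0,0,0],"grip": 0}
    - {"xyz": [0.33,-0.3,-0.6],"turn": [0,0,0],"grip": 0}
    - {"xyz": [0.33,-0.3,-0.6],"turn": [0,0,0],"grip": 0}
    - {"xyz": [0,0,0],"turn": [0,0,0],"grip": 0}
    - {"xyz": [0,0,0],"turn": [0,0,0],"grip": 0}

```text
t: 1.77
tool_pos: [455.1, -298.8, 189.6]
tool_rot: [-0.945, 1.569, 2.539]
contact_force: [-0.9, 0.1, 0.0]
width: 0.1
```

```bash
python3 rel.py; python3 - <<'E'
from station import read_camera
import cv2,numpy as np
a=read_camera("side")["img"][150:370,200:520,::-1];b=read_camera("top")["img"][60:280,300:620,::-1]
cv2.imwrite("pics/b.png",np.hstack([cv2.resize(a,(400,275)),cv2.resize(b,(400,275))]))
E
```

```text
1.7667 [ 455.1 -298.8  189.6] 0.05041804427242389 [-0.9  0.1  0. ]
[[-0.001  0.336 -0.942]
 [ 0.001 -0.942 -0.336]
 [-1.    -0.001  0.001]]
-190 rows of tool shift [-0.01 -0.03 -0.32]
-15 rows of tool shift [-0.02  0.01 -7.32]
local [-198.    -0.8  189.6]
```

View pics/b.png

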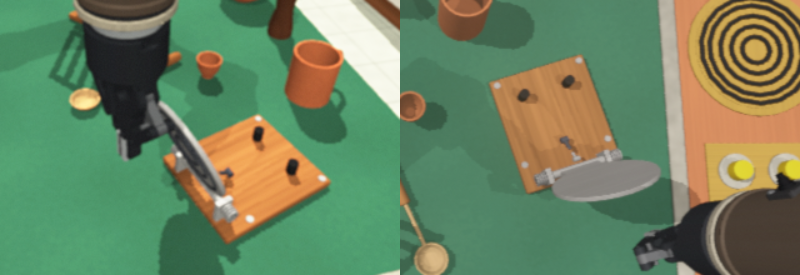

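The crops show the shut fingers behind the round leaf, tip near (645,250) in the top crop, with the leaf rim around (605,198). The fingers sit a little to the right of the leaf's centre, so I'll shift left slightly and push.

Request:
play_rows:
  steps:
    - {"xyz": [0,-0.3,-0.4],"turn": [0,0,0],"grip": 0}
    - {"xyz": [0,0,-0.4],"turn": [0,0,0],"grip": 0}
    - {"xyz": [0,0,-0.4],"turn": [0,0,0],"grip": 0}
    - {"xyz": [0,0,-0.4],"turn": [0,0,0],"grip": 0}
    - {"xyz": [0,0,-0.4],"turn": [0,0,0],"grip": 0}
    - {"xyz": [0,0,-0.4],"turn": [0,0,0],"grip": 0}
    - {"xyz": [0,0,-0.4],"turn": [0,0,0],"grip": 0}
    - {"xyz": [0,0,-0.4],"turn": [0,0,0],"grip": 0}
    - {"xyz": [0,0,-0.4],"turn": [0,0,0],"grip": 0}
    - {"xyz": [0,0,-0.4],"turn": [0,0,0],"grip": 0}

```text
t: 2.7
tool_pos: [547.5, -259.6, 190.3]
tool_rot: [0.7, 1.57, -2.102]
contact_force: [-3.5, -2.7, 1.5]
width: 0.4
```

```bash
python3 rel.py
```

```text
2.7 [ 547.5 -259.6  190.3] 0.3714104562314891 [-3.5 -2.7  1.5]
[[-0.     0.333 -0.943]
 [-0.001 -0.943 -0.333]
 [-1.     0.001  0.001]]
-190 rows of tool shift [0.02 0.21 3.69]
-15 rows of tool shift [ 0.01  0.24 -3.31]
local [-97.9   5.7 190.3]
```

Contact, about 4 N. I'll push on through the middle point, then back off.

Request:
play_rows:
  steps:
    - {"xyz": [0,0,-0.4],"turn": [0,0,0],"grip": 0}
    - {"xyz": [0,0,-0.4],"turn": [0,0,0],"grip": 0}
    - {"xyz": [0,0,-0.4],"turn": [0,0,0],"grip": 0}
    - {"xyz": [0,0,-0.4],"turn": [0,0,0],"grip": 0}
    - {"xyz": [0,0,-0.4],"turn": [0,0,0],"grip": 0}
    - {"xyz": [0,0,-0.4],"turn": [0,0,0],"grip": 0}
    - {"xyz": [0,0,-0.4],"turn": [0,0,0],"grip": 0}
    - {"xyz": [0,0,-0.3],"turn": [0,0,0],"grip": 0}
    - {"xyz": [0,0,0],"turn": [0,0,0],"grip": 0}
    - {"xyz": [0,0,0],"turn": [0,0,0],"grip": 0}

```text
t: 3.53
tool_pos: [620.4, -232.9, 190.2]
tool_rot: [-2.877, 1.571, 0.606]
contact_force: [-0.6, 0.2, 0.0]
width: -0.2
```

```bash
python3 rel.py; python3 - <<'E'
from station import read_camera
import cv2,numpy as np
a=read_camera("side")["img"][150:370,200:520,::-1];b=read_camera("top")["img"][60:280,300:620,::-1]
cv2.imwrite("pics/c.png",np.hstack([cv2.resize(a,(400,275)),cv2.resize(b,(400,275))]))
E
```

```text
3.5333 [ 620.4 -232.9  190.2] -0.15205334087840489 [-0.6  0.2  0. ]
[[ 0.     0.335 -0.942]
 [ 0.    -0.942 -0.335]
 [-1.    -0.    -0.   ]]
-190 rows of tool shift [0.01 0.24 6.79]
-15 rows of tool shift [ 0.01  0.27 -0.21]
local [-20.3   6.8 190.2]
```

View pics/c.png

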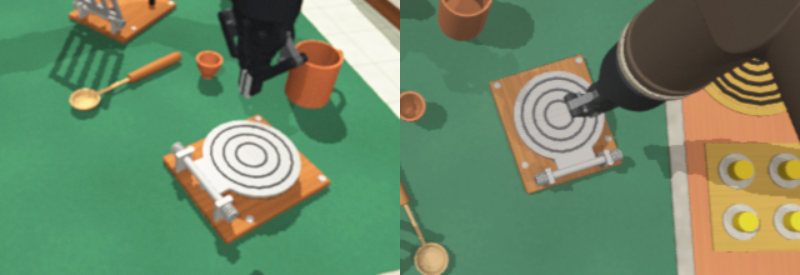

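The round leaf lies flat on its base, disc centred at about (250,155) in the side crop, and the fingers are clear above it. I'll rise and back away, then check everything.

Request:
play_rows:
  steps:
    - {"xyz": [-0.8,0,0],"turn": [0,0,0],"grip": 0}
    - {"xyz": [-0.8,0,0],"turn": [0,0,0],"grip": 0}
    - {"xyz": [-0.8,0,0],"turn": [0,0,0],"grip": 0}
    - {"xyz": [0,0,0.8],"turn": [0,0,0],"grip": 0}
    - {"xyz": [0,0,0.8],"turn": [0,0,0],"grip": 0}
    - {"xyz": [0,0,0.8],"turn": [0,0,0],"grip": 0}
    - {"xyz": [0,0,0.8],"turn": [0,0,0],"grip": 0}
    - {"xyz": [0,0,0.8],"turn": [0,0,0],"grip": 0}
    - {"xyz": [0,0,0],"turn": [0,0,0],"grip": 0}
    - {"xyz": [0,0,0],"turn": [0,0,0],"grip": 0}

```text
t: 4.47
tool_pos: [524.3, -267.9, 250.8]
tool_rot: [1.329, 1.57, -1.475]
contact_force: [-0.1, -0.6, -0.6]
width: -0.2
```

```bash
python3 rel.py; python3 - <<'E'
from station import read_camera
import cv2
cv2.imwrite("pics/d.png",read_camera("side")["img"][:,:,::-1])
E
```

```text
4.4667 [ 524.3 -267.9  250.8] -0.16010617193325005 [-0.1 -0.6 -0.6]
[[ 0.     0.331 -0.943]
 [-0.001 -0.943 -0.331]
 [-1.     0.001  0.   ]]
-190 rows of tool shift [2.43 0.21 2.7 ]
-15 rows of tool shift [ 2.43  0.22 -4.3 ]
local [-122.5    5.5  250.8]
```

View pics/d.png

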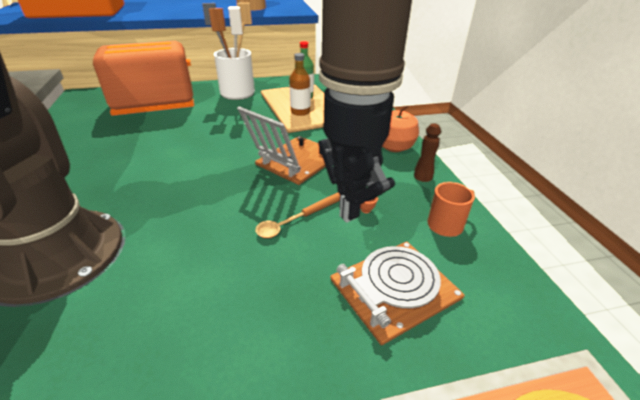

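The round leaf is level at (400,273). The slatted leaf still stands as before at (268,140), and the arm is clear of everything.

```bash
python3 -c "
from station import env
print(env.get_state()['joint_vel'].round(3)); print(env.hand_in())"
```

```text
[-0.018  0.014 -0.013 -0.015 -0.003  0.    -0.001]
the job is handed in; nothing more can be done
None
```

The round pot rest is folded down and the job is handed in; the hand-in gives no verdict. I pushed the leaf's rim from behind with the shut fingers. The force read about 4.5 N during the push. The leaf snapped over, and I then lifted the arm and backed it off.

**Last checks:** The final side picture shows the round disc lying level on its board. The slatted leaf stands where it was at the start, and the gripper is clear above the scene. The contact force read under 1 N, which is noise level. The clock stood at about 4.5 s of the 26 s.

**Not measured:** The leaf angles were judged only from the pictures, because the state gives no reading for those joints. My fit of the round board was off by up to about 4 pixels, and the fingers stood roughly 15 mm to one side of the leaf's centre. I corrected that by about 8 mm before the push.

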